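# Set the stock tags on the cobbler's heel board

## Robot

A 6-joint arm with a two-finger parallel gripper is mounted at the origin on the work surface. World frame = base frame: x ahead of the robot, y to its left, z up, the work surface at z = 0. Lengths are in m, angles in rad, forces in N, time in s.
With the tool pointing down it reaches from about 0.325 to 1 m from the base axis. Payload 5.1 kg.
Tool frame: the origin (TCP) lies on the front face of the gripper's body, between the roots of the fingers; the fingertips stand 73 mm ahead of it and the grasp point (between the pads) lies 54 mm ahead of it; z points along the fingers, y is the direction in which the jaws open and shut (so a half turn about z gives the same grasp; the last joint's range is limited). The gripper opens to 85 mm and grips with 20 to 120 N. Pads are 22 mm wide; open, the fingers measure 114 mm over their backs; the gripper's body (76 mm by 85 mm) begins 54 mm behind the grasp point. The pads swing forward as they close: fully open they stand 13 mm farther back than shut.
Start: joints at [-1.272, 0.124, 1.65, -0, 1.367, -0.083], TCP at [0.242, -0.603, 0.304] pointing down, gripper open.
Joint ranges: [-2.61, 2.61], [-1.02, 2.33], [0.03, 2.71], [-1.35, 4.49], [0.32, 2.68], [-2.91, 2.91]. Speed limits (rad/s): [2.57, 2.57, 3.14, 3.14, 3.14, 3.14].

## Interface

Orientations are given as [roll, pitch, yaw] about the fixed x, y, z axes, in that order (R = Rz(yaw) Ry(pitch) Rx(roll)).
In Python, from cell import * gives the robot as it stands.
- The arm moves only by the tool servo_tool, never from a script. Its argument "moves" is a list that holds one entry, the list of rows, each a list of 7 numbers: the turn, a rotation vector about the tool's x, y, z in rad, then the shift along the tool's x, y, z in m, then the opening, from 0 (shut) to 1 (fully open). A call has 1 to 20 rows; each row is the pose to reach, as a shift and turn from the pose commanded when the call began, along the tool's axes at that moment; what a row does not reach only later rows make up. A row lasts 1/12 s, in which the tool goes at most 41.7 mm and 7.16 degrees, less where a joint would pass 70% of its speed; a pose out of reach is approached as far as the arm can. A call with a gripper value outside its range is refused whole. The fingers move at their own pace and stop on an object; "squeeze" is the grip in N (left out, the last holds). Time passes only in rows, so rows that repeat a pose let the fingers close. It gives the time, the measured TCP pose, the force and the opening at its end, in the units of the state.
- sense(): the state, without advancing time (a new reading comes with each control period).
- snapshot(name): name is "scene" or "top"; returns the picture (480x640x3 uint8, blue, green, red); there is no depth.
- camera_params(name): a dict with "K" (3x3 intrinsics, pixels), "k1" (the pictures are not rectified: a ray, as slopes to the right and down, at radius r is drawn at 1 + k1 r^2 times it, then the intrinsics apply), "R" (3x3) and "t" (3): a world point X has camera coordinates R X + t. Camera axes: x right, y down, z forward; pixel columns grow to the right and rows downward; lengths in m; the calibration is good to about 2 mm. A picture is of the moment at which its call begins. camera_params takes no time and is no camera call.
- hand_in(): hands the job in, once; it reports no verdict.
Trained networks look in the newest picture that a camera, given by its name, has taken for a name from the list of things; names that differ only in an ending like _2 or _b are one class to them, and where a whole thing is asked for, a point or a joint stands for the part that bears it (a point fixed in the world has none). Each returns a list of dicts, best first, with "confidence" (0 to 1); they miss things now and then, are a little off and sometimes report something else, mostly with a low value. They report only what shows in the picture. A call takes as long as a camera call. They do not tell look-alikes from the thing itself.
- spot_in(camera, target): "extent" ([left, top, right, bottom] in pixels, round what is visible of it).
- masks_of(camera, target): "region" (480x640 bool, what is visible of it) and "extent" ([left, top, right, bottom] in pixels, round what is visible of it).
- spot_point(camera, target): "uv" ([column, row] in pixels: a listed point, or the origin of a listed thing).
The state is a dict: "time_s": time; "qpos": joint angles; "dq": joint speeds; "effort": joint torques, N m; "eef_pos": TCP position; "tool_rot": TCP orientation; "ft_force": force on the tool from outside, world axes, zero at the start; "torque": the same for the moment, N m; "grip_width": finger opening in m.
Only numpy, scipy, OpenCV 4.12 (cv2) and the standard library are available. Lean on these libraries where they do the work, as an engineer would, in place of code of your own. Each camera call takes 0.05 s, during which the arm holds its last target. There are 200 camera calls.

## Task

On the cobbler's stock board every bin has its own hinged tag in front of it: a tag leaning towards its bin, disc face up, says full, and a tag leaning away from it, bar face up, says empty. Some tags are wrong: push each wrong one over gently with the closed fingertips, so that the full bins, and only those, show the disc, and leave alone the tags that are already right. Do not grip or lift anything, and leave the bins and the other things on the bench where they stand.

Things in the scene. Friction and masses are not known exactly. Their poses are not given: they have to be found in the camera images.
- stand_a: Dark wood hinge stand of one tag, fixed on the board, 24 mm (x) by 64 mm (y); origin under its centre, on the board's top. Its x axis points from the tag to the tag's bin, y along the row, z up. The hinge pin lies along y, 20 mm above the origin; the ears reach 26 mm above it. Four stands make a row at 90 mm spacing, in any order.
- tag_a (a joint): Aluminium tag hinged on stand_a: 46 mm wide, 60 mm from pin to free edge, 3 mm thick, 60 g. 0: upright; +0.6 (stop): leans to its bin, round dark disc on its upper face = full; -0.6 (stop): leans to the robot, dark bar on its upper face = empty. Swings freely, no spring; past upright it falls to that side's stop. There its edge is 34 mm from the hinge line, 70 mm above the stand's origin.
- bay_a (a point): Point on the board's top, 150 mm along +x from stand_a's origin: the centre of the place of the bin that tag_a belongs to. The bin whose origin is within about 10 mm of it is that tag's bin.
- stand_b: Dark wood hinge stand of one tag, fixed on the board, 24 mm (x) by 64 mm (y); origin under its centre, on the board's top. Its x axis points from the tag to the tag's bin, y along the row, z up. The hinge pin lies along y, 20 mm above the origin; the ears reach 26 mm above it. Four stands make a row at 90 mm spacing, in any order.
- tag_b (a joint): Aluminium tag hinged on stand_b: 46 mm wide, 60 mm from pin to free edge, 3 mm thick, 60 g. 0: upright; +0.6 (stop): leans to its bin, round dark disc on its upper face = full; -0.6 (stop): leans to the robot, dark bar on its upper face = empty. Swings freely, no spring; past upright it falls to that side's stop. There its edge is 34 mm from the hinge line, 70 mm above the stand's origin.
- bay_b (a point): Point on the board's top, 150 mm along +x from stand_b's origin: the centre of the place of the bin that tag_b belongs to. The bin whose origin is within about 10 mm of it is that tag's bin.
- stand_c: Dark wood hinge stand of one tag, fixed on the board, 24 mm (x) by 64 mm (y); origin under its centre, on the board's top. Its x axis points from the tag to the tag's bin, y along the row, z up. The hinge pin lies along y, 20 mm above the origin; the ears reach 26 mm above it. Four stands make a row at 90 mm spacing, in any order.
- tag_c (a joint): Aluminium tag hinged on stand_c: 46 mm wide, 60 mm from pin to free edge, 3 mm thick, 60 g. 0: upright; +0.6 (stop): leans to its bin, round dark disc on its upper face = full; -0.6 (stop): leans to the robot, dark bar on its upper face = empty. Swings freely, no spring; past upright it falls to that side's stop. There its edge is 34 mm from the hinge line, 70 mm above the stand's origin.
- bay_c (a point): Point on the board's top, 150 mm along +x from stand_c's origin: the centre of the place of the bin that tag_c belongs to. The bin whose origin is within about 10 mm of it is that tag's bin.
- stand_d: Dark wood hinge stand of one tag, fixed on the board, 24 mm (x) by 64 mm (y); origin under its centre, on the board's top. Its x axis points from the tag to the tag's bin, y along the row, z up. The hinge pin lies along y, 20 mm above the origin; the ears reach 26 mm above it. Four stands make a row at 90 mm spacing, in any order.
- tag_d (a joint): Aluminium tag hinged on stand_d: 46 mm wide, 60 mm from pin to free edge, 3 mm thick, 60 g. 0: upright; +0.6 (stop): leans to its bin, round dark disc on its upper face = full; -0.6 (stop): leans to the robot, dark bar on its upper face = empty. Swings freely, no spring; past upright it falls to that side's stop. There its edge is 34 mm from the hinge line, 70 mm above the stand's origin.
- bay_d (a point): Point on the board's top, 150 mm along +x from stand_d's origin: the centre of the place of the bin that tag_d belongs to. The bin whose origin is within about 10 mm of it is that tag's bin.
- bin_heels: Loose open plywood bin, 90 mm (x) by 78 mm (y) by 50 mm high, standing on the board; origin under its centre; its front wall stands 105 mm beyond the hinge line of its tag. FULL of stacked black rubber heel blocks (top 53 mm above its origin).
- bin_discs: Loose open plywood bin, 90 mm (x) by 78 mm (y) by 50 mm high, standing on the board; origin under its centre; its front wall stands 105 mm beyond the hinge line of its tag. FULL of stacked round wooden heel discs (top 55 mm above its origin).
- bin_wedges: Loose open plywood bin, 90 mm (x) by 78 mm (y) by 50 mm high, standing on the board; origin under its centre; its front wall stands 105 mm beyond the hinge line of its tag. FULL of cork wedges standing on edge (top 55 mm above its origin).
- bin_empty: Loose open plywood bin, 90 mm (x) by 78 mm (y) by 50 mm high, standing on the board; origin under its centre; its front wall stands 105 mm beyond the hinge line of its tag. EMPTY: nothing in it.
- board: Wooden stock board, 310 mm (x) by 400 mm (y), 10 mm thick, fixed on the table; origin under its centre. The hinge line is 50 mm before the centre (-x), the bins' centres 100 mm behind it (+x).
- spool: Bystander: wooden thread spool, 22 mm across, 24 mm high, standing on the board between the tags and the bins, in the gap between the two middle tags; origin under its centre.
- polish_tin: Bystander: flat steel polish tin, 51 mm across, 20 mm high, on the board's edge nearest the robot; origin under its centre, about 75 mm before the hinge line.
- hammer: Bystander: hammer lying on the table beside the board (right).
- brush: Bystander: brush lying on the table beside the board (left).
- glue_jar: Bystander: glue jar, 60 mm across, 85 mm high, beside the board (left).
- last: Bystander: wooden shoe last, about 210 mm long, 85 mm high, beside the board (right).
- heel_block: Bystander: single rubber heel block, 45 by 50 by 22 mm, on the board's edge nearest the robot, right of the tin; origin under its centre, about 75 mm before the hinge line.
Things that resemble listed ones, but are neither listed nor needed, are in the scene too. What is shaped like the bin_heels but yellow is not meant. Leave any purple or red look-alike of the bin_wedges alone.

How it is judged:
By the outcome, as a careful person would: the job done as asked, in the order asked, and still so for the second after the job is handed in, with the robot touching nothing.
It also fails if it takes over 54 s, if anything falls off the work surface, if the arm or the gripper's body presses on something with over 40 N, if the wrist force passes 120 N, or if a joint passes its speed limit or range.

## Working session

There is one attempt and no reset: what is moved stays moved. The work goes in short steps, Python scripts to look and compute and a tool call to move; the robot and the scene stay as the last step left them, time stands still between calls to the robot, and variables do not carry over. Pictures are saved under pics/ and viewed, about 8 in all and at most 12, crops included, and the job is handed in when it is done.

Besides the shell and the picture viewer there is one more tool, called as name([rows], argument=value, ...), one row to a line, values as JSON. servo_tool: Moves the arm, as the interface text tells. Its arguments: {"type":"object","properties":{"moves":{"type":"array"},"squeeze":{"type":"number"}},"required":["moves"]}

```bash
mkdir -p pics
python3 - <<'E'
from cell import *
import cv2
for n in("scene","top"):
    cv2.imwrite(f"pics/{n}0.png",snapshot(n)); p=camera_params(n); print(n,p)
for t in("stand_a","bin_heels","bin_empty","spool","board"):
    print(t,[(round(d["confidence"],2),[round(float(x)) for x in d["uv"]]) for d in spot_point("top",t)])
print(sense())
E
```

```text
scene {'K': array([[433.2554255 ,   0.        , 316.14827852],
       [  0.        , 433.2554255 , 228.75530407],
       [  0.        ,   0.        ,   1.        ]]), 'k1': -0.10818613687069767, 'R': array([[ 0.69329657,  0.72045967, -0.01666515],
       [ 0.4898999 , -0.48813724, -0.72230196],
       [-0.52852432,  0.49260521, -0.691377  ]]), 't': array([-0.37762361, -0.23588282,  1.35222869])}
top {'K': array([[501.89334017,   0.        , 322.51699573],
       [  0.        , 501.89334017, 249.10161379],
       [  0.        ,   0.        ,   1.        ]]), 'k1': 0.03975779313938552, 'R': array([[ 0.02474155, -0.99958651,  0.01465147],
       [-0.99648783, -0.02583237, -0.07965354],
       [ 0.07999908, -0.01262926, -0.99671493]]), 't': array([-0.01726527,  0.55764902,  1.18137251])}
stand_a [(0.91, [247, 255]), (0.89, [357, 251]), (0.75, [321, 251]), (0.55, [281, 253])]
bin_heels [(0.81, [351, 188]), (0.56, [430, 309])]
bin_empty [(0.8, [317, 187]), (0.53, [282, 250]), (0.5, [302, 231]), (0.26, [247, 253])]
spool [(0.39, [303, 235])]
board [(0.83, [303, 232])]
{'time_s': 0.35, 'qpos': array([-1.27159031e+00,  1.23961914e-01,  1.65059333e+00, -3.45001541e-05,
        1.36747771e+00, -8.26139862e-02]), 'dq': array([-8.88664772e-04,  2.70236829e-05, -4.15015556e-03, -1.95072950e-04,
       -7.80121804e-04, -9.83664056e-04]), 'effort': array([-6.64636627e-04, -4.22900784e+01, -3.65032625e+01, -2.36800415e-04,
        3.09728261e-03, -4.08228050e-05]), 'eef_pos': array([ 0.24212457, -0.60311123,  0.30364373]), 'tool_rot': array([-3.14115106e+00, -2.66258986e-06,  3.81826979e-01]), 'ft_force': array([ 0.09367885,  0.84124219, -0.32349192]), 'torque': array([0.00798649, 0.04478445, 0.01717197]), 'grip_width': 0.0856671767578221}
```

View pics/scene0.png

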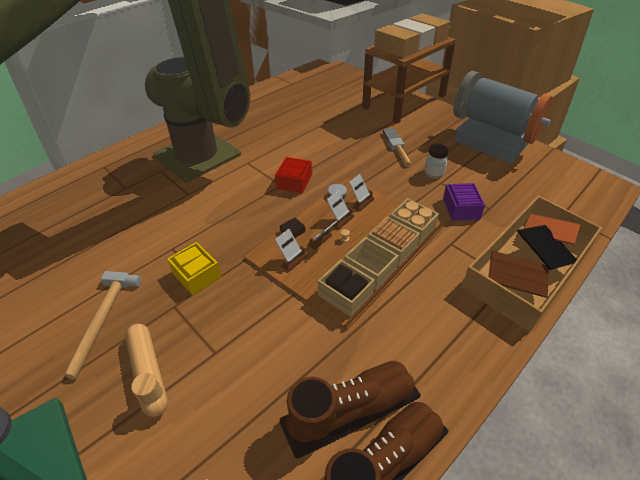

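View pics/top0.png

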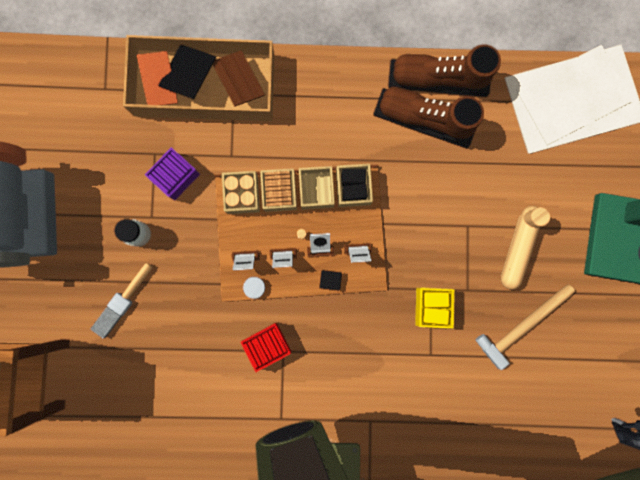

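Top view: bins, left to right, are discs (239,190), wedges (278,188), empty (317,186) and heels (354,184). Tags are at (245,260), (283,258), (320,242, seems to be the disc) and (360,254). The look-alikes are the yellow bin (435,308), purple (171,174) and red (266,347), all off the board. Next I check a close crop and localise.

```bash
cat > h.py <<'E'
import numpy as np, cv2
from cell import *
def ray(n,uv):
    p=camera_params(n); d=np.array([p["k1"],0,0,0,0.])[:4]
    s=cv2.undistortPoints(np.array([[uv]],float),p["K"],d)[0,0]
    R=p["R"]; return -R.T@p["t"], R.T@np.array([s[0],s[1],1])
def world(n,uv,z):
    o,d=ray(n,uv); return o+d*(z-o[2])/d[2]
def px(n,X):
    p=camera_params(n); d=np.array([p["k1"],0,0,0.])
    return cv2.projectPoints(np.array(X,float).reshape(-1,3),cv2.Rodrigues(p["R"])[0],p["t"],p["K"],d)[0][:,0]
E
python3 - <<'E'
from h import *
im=snapshot("top"); c=im[150:310,205:400]; a=cv2.resize(c,None,fx=4,fy=4,interpolation=cv2.INTER_CUBIC)[:600]
cv2.imwrite("pics/c1.png",a)
s=snapshot("scene"); cv2.imwrite("pics/c2.png",cv2.resize(s[160:320,240:450],None,fx=3.7,fy=3.7,interpolation=cv2.INTER_CUBIC))
for cam in("top","scene"):
  for t,z in(("stand_a",.01),("bin_heels",.01),("bin_discs",.01),("bin_wedges",.01),("bin_empty",.01),("spool",.01),("polish_tin",.01),("heel_block",.01),("board",0)):
    print(cam,t,[(round(d["confidence"],2),world(cam,d["uv"],z).round(3)[:2].tolist()) for d in spot_point(cam,t) if d["confidence"]>.35])
  print([(round(d["confidence"],2),np.round(d["extent"]).tolist()) for d in spot_in(cam,"tag_a")])
E
```

```text
top stand_a [(0.74, [0.537, 0.192]), (0.66, [0.553, 0.001]), (0.66, [0.542, 0.094]), (0.6, [0.56, -0.089])]
top bin_heels [(0.78, [0.706, -0.073]), (0.55, [0.427, -0.267])]
top bin_discs [(0.86, [0.685, 0.204])]
top bin_wedges [(0.8, [0.327, 0.127]), (0.68, [0.724, 0.353]), (0.6, [0.692, 0.107])]
top bin_empty [(0.98, [0.72, 0.015]), (0.46, [0.555, -0.003])]
top spool [(0.46, [0.587, 0.053])]
top polish_tin [(0.93, [0.466, 0.155])]
top heel_block [(0.92, [0.485, -0.023])]
top board [(0.6, [0.6, 0.047]), (0.47, [0.476, -0.023])]
[(0.84, [310.0, 233.0, 330.0, 254.0]), (0.55, [269.0, 256.0, 293.0, 268.0]), (0.54, [351.0, 252.0, 374.0, 264.0]), (0.42, [478.0, 285.0, 573.0, 369.0])]
scene stand_a [(0.93, [0.544, 0.089]), (0.82, [0.564, 0.01]), (0.69, [0.537, 0.175]), (0.64, [0.556, -0.085]), (0.49, [0.713, -0.07])]
scene bin_heels [(0.84, [0.712, -0.071]), (0.79, [0.423, -0.278])]
scene bin_discs [(0.84, [0.68, 0.187]), (0.7, [0.46, 0.158])]
scene bin_wedges [(0.91, [0.73, 0.346]), (0.85, [0.334, 0.115]), (0.55, [0.587, 0.433])]
scene bin_empty [(0.87, [0.701, 0.017]), (0.56, [0.563, -0.089])]
scene spool [(0.51, [0.602, 0.047])]
scene polish_tin [(0.64, [0.458, 0.146])]
scene heel_block [(0.69, [0.496, -0.031])]
scene board [(0.98, [0.612, 0.044])]
[(0.78, [275.0, 230.0, 305.0, 261.0]), (0.64, [324.0, 192.0, 352.0, 223.0]), (0.64, [352.0, 173.0, 365.0, 200.0])]
```

View pics/c1.png

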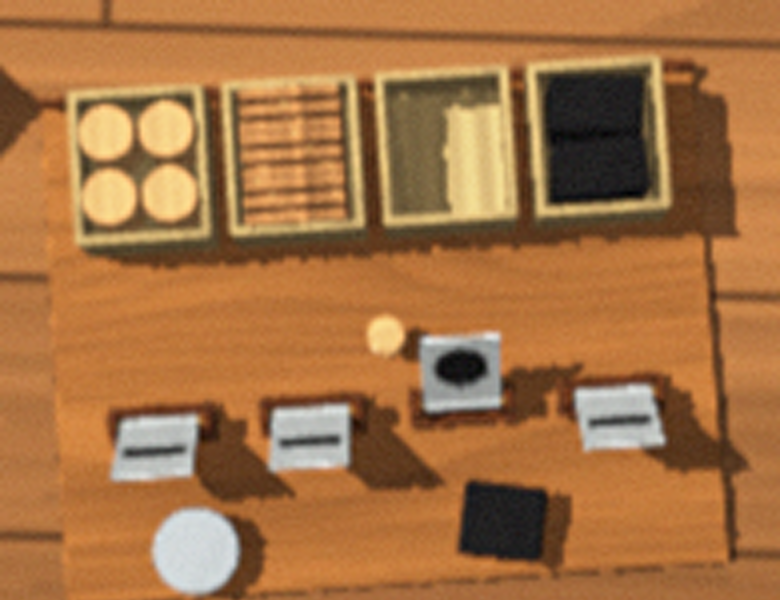

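View pics/c2.png

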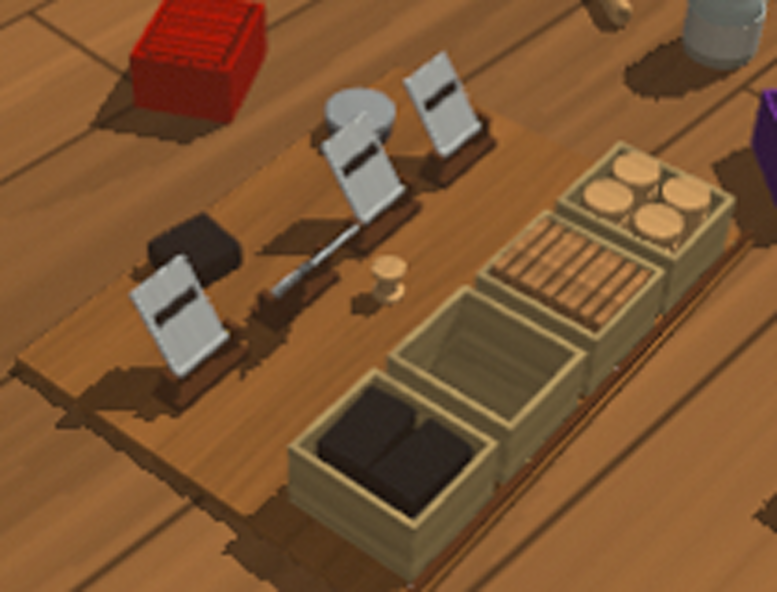

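All four tags are wrong. The empty bin, third from the left, shows the disc. The three full bins show bars. The bright patch in the empty bin is sunlight, as the scene view confirms. Next I fit the board pose and check the overlay.

```bash
cat >> h.py <<'E'
# clicked corners in crop c1 (4x, offset 205,150): bin tops z=.06, tag free corners z=.0795
C=np.array([[68,92],[660,58],[672,208],[78,247],[112,480],[193,479],[270,470],[348,468],[584,450],[664,446],[421,336],[499,334]])/4+[204.6,149.6]
L=[(.195,.174,.06),(.195,-.174,.06),(.105,-.174,.06),(.105,.174,.06)]+[(-.034,c+s*.023,.0795) for c in(.135,.045,-.135) for s in(1,-1)]+[(.034,-.045+s*.023,.0795) for s in(1,-1)]
def place(q,P):
    P=np.array(P,float); c,s=np.cos(q[2]),np.sin(q[2])
    return np.c_[q[0]+c*P[:,0]-s*P[:,1],q[1]+s*P[:,0]+c*P[:,1],P[:,2]]
E
python3 - <<'E'
from h import *
from scipy.optimize import least_squares
r=least_squares(lambda q:(px("top",place(q,L))-C).ravel(),[.549,.048,.085],loss="soft_l1")
q=r.x; print(q.round(4)); print((px("top",place(q,L))-C).round(1).tolist())
print("stands",place(q,[(0,c,.01) for c in(.135,.045,-.045,-.135)]).round(4))
s=snapshot("scene"); 
for p in px("scene",place(q,L)): cv2.circle(s,tuple(np.round(p*1).astype(int)),1,(0,0,255),-1)
cv2.imwrite("pics/c3.png",cv2.resize(s[160:320,240:450],None,fx=3.7,fy=3.7))
for n,c,a in(("4",-.135,-.07),("1",.135,-.07),("2",.045,-.07),("3",-.045,.07)): print(n,place(q,[(a,c,.14)]).round(4))
E
```

```text
[0.549  0.0468 0.0906]
[[-0.0, 0.3], [0.1, -0.2], [-0.1, 0.1], [-0.5, -0.4], [-0.4, 0.2], [-0.3, -0.9], [-0.1, 0.1], [0.6, -0.7], [0.3, -0.0], [0.4, -0.3], [-0.3, 1.4], [0.3, 0.6]]
stands [[ 0.5368  0.1813  0.01  ]
 [ 0.545   0.0916  0.01  ]
 [ 0.5531  0.002   0.01  ]
 [ 0.5612 -0.0876  0.01  ]]
4 [[ 0.4915 -0.094   0.14  ]]
1 [[0.4671 0.1749 0.14  ]]
2 [[0.4752 0.0853 0.14  ]]
3 [[0.6228 0.0083 0.14  ]]
```

View pics/c3.png

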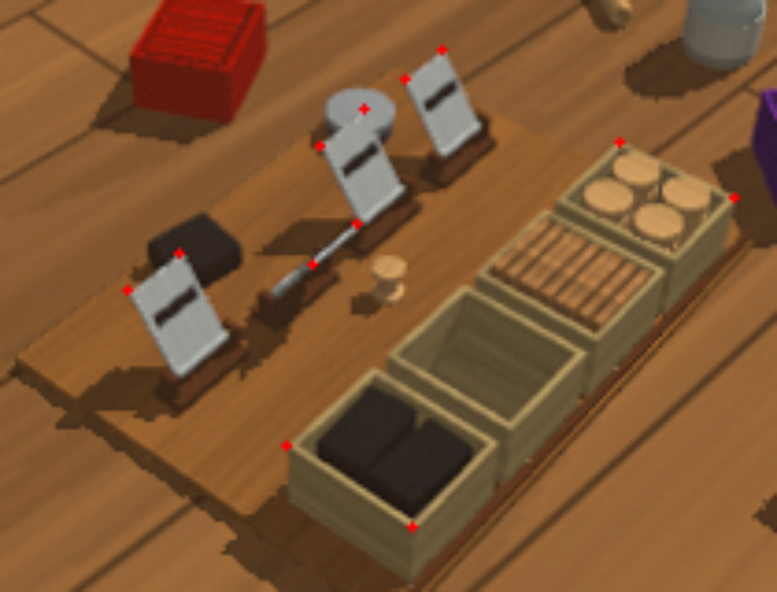

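The overlay matches both views to about 1 px. I now move above and in front of tag 4 (heels), closing the fingers.

servo_tool([
  [[0,0,0.1,0.03,-0.027,0,0],[0,0,0.2,0.06,-0.054,0,0],[0,0,0.291,0.09,-0.081,0,0],[0,0,0.291,0.12,-0.108,0,0],[0,0,0.291,0.15,-0.135,0.01,0],[0,0,0.291,0.18,-0.162,0.02,0],[0,0,0.291,0.21,-0.189,0.03,0],[0,0,0.291,0.24,-0.216,0.04,0],[0,0,0.291,0.27,-0.243,0.05,0],[0,0,0.291,0.3,-0.27,0.06,0],[0,0,0.291,0.33,-0.297,0.07,0],[0,0,0.291,0.36,-0.324,0.084,0],[0,0,0.291,0.39,-0.351,0.084,0],[0,0,0.291,0.41,-0.37,0.084,0],[0,0,0.291,0.421,-0.379,0.084,0],[0,0,0.291,0.421,-0.379,0.084,0],[0,0,0.291,0.421,-0.379,0.084,0]],
])

```text
time_s: 2.92
eef_pos: [0.4918, -0.0941, 0.22]
tool_rot: [3.141, 0.0, 0.093]
ft_force: [-0.0, -0.1, 0.0]
grip_width: 0.0001
```

servo_tool([
  [[0,0,0,0,0,0.025,0],[0,0,0,0,0,0.05,0],[0,0,0,0,0,0.07,0],[0,0,0,0,0,0.08,0],[0,0,0,0.007,0,0.08,0],[0,0,0,0.014,0,0.08,0],[0,0,0,0.02,0,0.08,0],[0,0,0,0.025,0,0.08,0],[0,0,0,0.03,0,0.08,0],[0,0,0,0.035,0,0.08,0],[0,0,0,0.04,0,0.08,0],[0,0,0,0.045,0,0.08,0],[0,0,0,0.05,0,0.08,0],[0,0,0,0.054,0,0.08,0],[0,0,0,0.058,0,0.08,0],[0,0,0,0.062,0,0.08,0],[0,0,0,0.066,0,0.08,0],[0,0,0,0.07,0,0.08,0],[0,0,0,0.07,0,0.08,0],[0,0,0,0.07,0,0.08,0]],
])

```text
time_s: 4.58
eef_pos: [0.5615, -0.0883, 0.1399]
tool_rot: [-3.142, 0.0, 0.091]
ft_force: [0.1, 1.4, 0.3]
grip_width: -0.0001
```

Run:
```python
from h import *
s=sense();print(s["eef_pos"],s["ft_force"])
im=snapshot("scene"); cv2.imwrite("pics/d1.png",cv2.resize(im[150:320,230:450],None,fx=3.5,fy=3.5))
```

```text
[ 0.56150009 -0.08825233  0.13988162] [0.11671338 1.40635095 0.26091399]
```

View pics/d1.png

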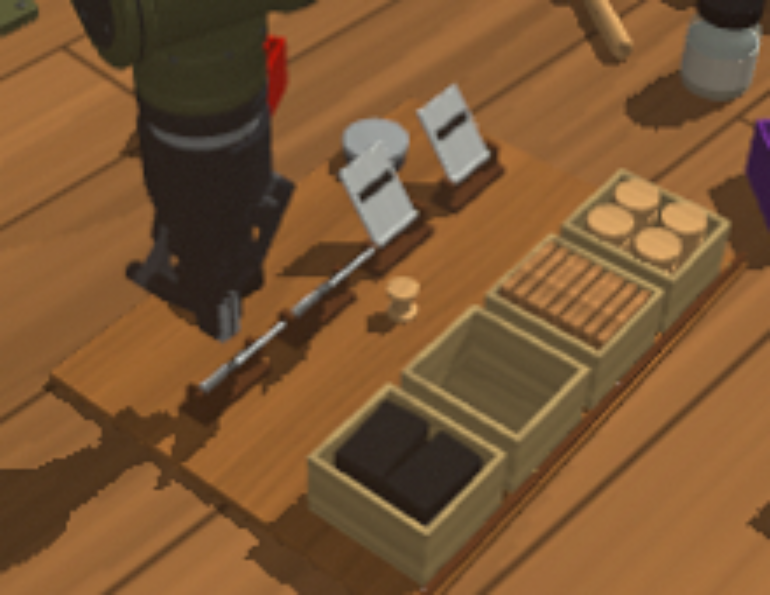

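The heels tag (crop 235,355) has gone over to its bin side and the fingers are clear. Now tag 2 (wedges).

servo_tool([
  [[0,0,0,-0.02,0,-0.02,0],[0,0,0,-0.045,0,-0.04,0],[0,0,0,-0.07,0,-0.05,0],[0,0,0,-0.075,-0.03,-0.05,0],[0,0,0,-0.075,-0.065,-0.05,0],[0,0,0,-0.075,-0.1,-0.05,0],[0,0,0,-0.075,-0.135,-0.05,0],[0,0,0,-0.075,-0.165,-0.05,0],[0,0,0,-0.072,-0.18,-0.05,0],[0,0,0,-0.07,-0.18,-0.05,0],[0,0,0,-0.07,-0.18,-0.025,0],[0,0,0,-0.07,-0.18,0,0],[0,0,0,-0.07,-0.18,0,0]],
])

```text
time_s: 5.72
eef_pos: [0.4722, 0.0838, 0.1353]
tool_rot: [3.141, 0.009, 0.091]
ft_force: [-1.9, -0.3, -0.6]
grip_width: -0.0002
```

servo_tool([
  [[0,0,0,0.007,0,0,0],[0,0,0,0.014,0,0,0],[0,0,0,0.02,0,0,0],[0,0,0,0.025,0,0,0],[0,0,0,0.03,0,0,0],[0,0,0,0.035,0,0,0],[0,0,0,0.04,0,0,0],[0,0,0,0.045,0,0,0],[0,0,0,0.05,0,0,0],[0,0,0,0.054,0,0,0],[0,0,0,0.058,0,0,0],[0,0,0,0.062,0,0,0],[0,0,0,0.066,0,0,0],[0,0,0,0.07,0,0,0],[0,0,0,0.07,0,0,0],[0,0,0,0.07,0,0,0]],
])

```text
time_s: 7.05
eef_pos: [0.5452, 0.091, 0.1399]
tool_rot: [-3.142, 0.0, 0.091]
ft_force: [-0.1, 0.2, -0.8]
grip_width: -0.0004
```

servo_tool([
  [[0,0,0,-0.02,0,-0.02,0],[0,0,0,-0.045,0,-0.04,0],[0,0,0,-0.07,0,-0.05,0],[0,0,0,-0.075,-0.03,-0.05,0],[0,0,0,-0.075,-0.06,-0.05,0],[0,0,0,-0.073,-0.085,-0.05,0],[0,0,0,-0.07,-0.09,-0.05,0],[0,0,0,-0.07,-0.09,-0.05,0],[0,0,0,-0.07,-0.09,-0.025,0],[0,0,0,-0.07,-0.09,0,0],[0,0,0,-0.07,-0.09,0,0]],
])

```text
time_s: 7.97
eef_pos: [0.4641, 0.1725, 0.135]
tool_rot: [3.14, 0.009, 0.09]
ft_force: [-0.9, 0.2, -0.9]
grip_width: 0.0001
```

servo_tool([
  [[0,0,0,0.007,0,0,0],[0,0,0,0.014,0,0,0],[0,0,0,0.02,0,0,0],[0,0,0,0.025,0,0,0],[0,0,0,0.03,0,0,0],[0,0,0,0.035,0,0,0],[0,0,0,0.04,0,0,0],[0,0,0,0.045,0,0,0],[0,0,0,0.05,0,0,0],[0,0,0,0.054,0,0,0],[0,0,0,0.058,0,0,0],[0,0,0,0.062,0,0,0],[0,0,0,0.066,0,0,0],[0,0,0,0.07,0,0,0],[0,0,0,0.07,0,0,0],[0,0,0,0.07,0,0,0]],
])

```text
time_s: 9.3
eef_pos: [0.537, 0.1806, 0.1399]
tool_rot: [-3.142, 0.0, 0.091]
ft_force: [0.2, -0.4, 0.3]
grip_width: 0.0002
```

Run:
```python
from h import *
s=sense();print(s["eef_pos"],s["ft_force"],s["time_s"])
im=snapshot("scene"); cv2.imwrite("pics/d2.png",cv2.resize(im[150:320,230:450],None,fx=3.5,fy=3.5))
```

```text
[0.53702185 0.18063162 0.13993606] [ 0.21541127 -0.4049702   0.27198797] 9.3
```

View pics/d2.png

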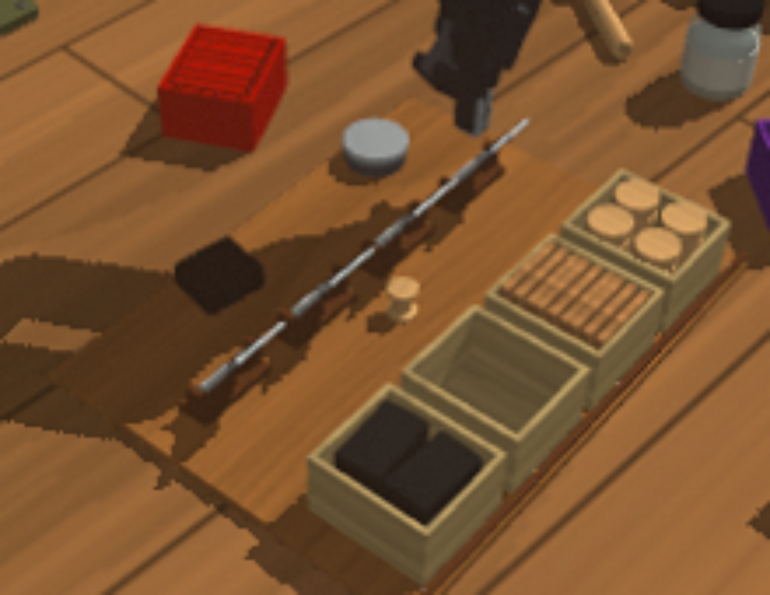

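Three tags now lean to their bins. I go over the row to the bin side of tag 3 (empty).

servo_tool([
  [[0,0,0,-0.01,0,-0.03,0],[0,0,0,-0.01,0,-0.06,0],[0,0,0,0,0,-0.08,0],[0,0,0,0.01,0.03,-0.08,0],[0,0,0,0.025,0.06,-0.08,0],[0,0,0,0.04,0.09,-0.08,0],[0,0,0,0.055,0.12,-0.08,0],[0,0,0,0.065,0.15,-0.08,0],[0,0,0,0.07,0.175,-0.08,0],[0,0,0,0.07,0.18,-0.08,0],[0,0,0,0.07,0.18,-0.08,0],[0,0,0,0.07,0.18,-0.06,0],[0,0,0,0.07,0.18,-0.04,0],[0,0,0,0.07,0.18,-0.02,0],[0,0,0,0.07,0.18,-0.005,0],[0,0,0,0.07,0.18,0,0],[0,0,0,0.07,0.18,0,0]],
])

```text
time_s: 10.77
eef_pos: [0.6213, 0.009, 0.138]
tool_rot: [-3.141, 0.004, 0.092]
ft_force: [1.4, -0.1, 0.5]
grip_width: 0.0002
```

servo_tool([
  [[0,0,0,-0.007,0,0,0],[0,0,0,-0.014,0,0,0],[0,0,0,-0.02,0,0,0],[0,0,0,-0.025,0,0,0],[0,0,0,-0.03,0,0,0],[0,0,0,-0.035,0,0,0],[0,0,0,-0.04,0,0,0],[0,0,0,-0.045,0,0,0],[0,0,0,-0.05,0,0,0],[0,0,0,-0.054,0,0,0],[0,0,0,-0.058,0,0,0],[0,0,0,-0.062,0,0,0],[0,0,0,-0.066,0,0,0],[0,0,0,-0.07,0,0,0],[0,0,0,-0.07,0,0,0],[0,0,0,-0.07,0,0,0]],
])

```text
time_s: 12.1
eef_pos: [0.553, 0.0013, 0.14]
tool_rot: [-3.142, -0.0, 0.091]
ft_force: [0.6, 0.5, 0.1]
grip_width: 0.0
```

servo_tool([
  [[0,0,0,0.01,0,-0.01,0],[0,0,0,0.02,0,-0.03,0],[0,0,0,0.03,0,-0.06,0],[0,0,0,0.03,0,-0.1,0],[0,0,0,0,0.03,-0.12,0],[0,0,0,-0.03,0.06,-0.12,0],[0,0,0,-0.06,0.09,-0.12,0],[0,0,0,-0.08,0.125,-0.12,0],[0,0,0,-0.1,0.16,-0.12,0],[0,0,0,-0.1,0.2,-0.12,0],[0,0,0,-0.1,0.24,-0.12,0],[0,0,0,-0.1,0.27,-0.12,0],[0,0,0,-0.1,0.28,-0.12,0],[0,0,0,-0.1,0.28,-0.12,0]],
])

```text
time_s: 13.27
eef_pos: [0.479, -0.2888, 0.2599]
tool_rot: [3.141, -0.0, 0.088]
ft_force: [-0.1, 0.4, -0.2]
grip_width: 0.0003
```

Run:
```python
from h import *
s=sense();print(s["eef_pos"],s["ft_force"],s["time_s"])
a=cv2.resize(snapshot("scene")[150:320,230:450],(400,310)); b=cv2.resize(snapshot("top")[150:310,205:405],(400,310))
cv2.imwrite("pics/d3.png",np.hstack([a,b]))
```

```text
[ 0.47895306 -0.28876487  0.2599169 ] [-0.10692588  0.36110935 -0.23277372] 13.2667
```

View pics/d3.png

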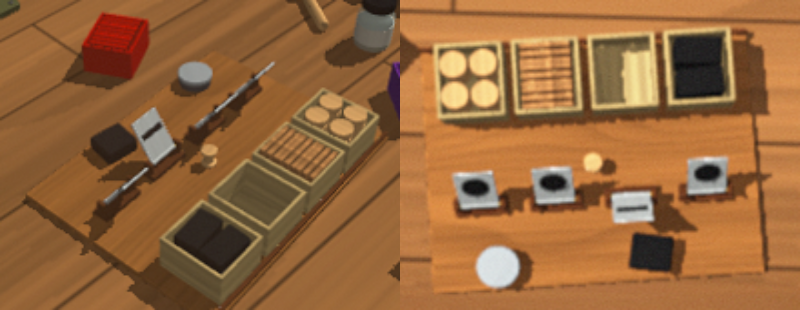

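The top view shows discs at (475,188), (553,185) and (708,173), and the bar at (632,207) for the empty bin. Nothing else has moved, and the arm is clear.

```bash
python3 -c "
from cell import *
print(hand_in())"
```

```text
the job is handed in; nothing more can be done
None
```

All four tags were wrong at the start, so I pushed each one over with the closed fingertips and handed the job in. The discs, wedges and heels tags went over to "full", and the empty bin's tag went over to "empty".

My last pictures, from both cameras, show discs on the three full bins and the bar on the empty one. The bins, spool, tin and heel block look unmoved. The arm was clear of everything at 13.3 s of robot time. The force readings at the end of each move stayed within about 2 N. No check failed or disagreed.

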